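# Leaf through the pattern rack to the headrest pattern

## Task

Four plywood patterns stand in the slotted rack, all leaning back, away from the robot. Leaf through them like cards in a file until the round-topped headrest pattern is the foremost of those leaning back: with a fingertip behind the top edge, push each pattern that stands in front of it (nearer the robot) over, so that it leans forwards on the dowels before it, and leave the round-topped one and any behind it leaning back. Only push them: do not lift any pattern, keep each in its own slot, and leave the other things on the bench where they are.

Things in the scene. Friction and masses are not known exactly. Their poses are not given: they have to be found in the camera images.
- rack: Wooden pattern rack screwed to the bench: 320 mm long (x), 130 wide (y), 110 high, turned up to 29 degrees. Origin: centre of its underside; x from its front end (nearest the robot) to its back end, z up. Across it run four slots at x = -105, -35, 35, 105 mm; rows of two 12 mm dowels (y = -42 and 42, tops 110 mm up) stand at x = -140, -70, 0, 70, 140.
- slot_front (a point): Middle of the foremost slot, on its floor, 12 mm above the bench; the slots are 14 mm wide with lips 24 mm above the bench, and one pattern stands in each. A pattern leans about 17 degrees back (top towards the rack's +x) on the dowels behind its slot, or, once flipped, as much forwards on those before it. Patterns leaning the same way leave gaps of about 64 mm.
- slot_back (a point): Middle of the rearmost slot, on its floor, 12 mm above the bench. A pattern tips about its foot in the slot; a push of 1 N or less near its top edge moves it, and once past upright it falls the rest of the way by itself.
- pat_head: The wanted round-topped pattern: 110 mm wide, straight sides 135 mm high, then a half-circle up to 190 mm; the narrowest. In the second, third or fourth slot from the front. Plywood, 6 mm thick, 80 to 180 g, loose, foot in a slot. Origin: middle of its bottom edge; x through its thickness, to the rack's back; y to the left; z up its face.
- pat_console: Rectangular pattern with two rounded top corners: 140 mm wide, 175 mm tall. Plywood, 6 mm thick, 80 to 180 g, loose, foot in a slot. Origin: middle of its bottom edge; x through its thickness, to the rack's back; y to the left; z up its face.
- pat_door: Pattern with a sloping top: 145 mm wide, 190 mm tall at its right (-y), falling to 145 mm at its left (+y), 167 mm at the middle. Plywood, 6 mm thick, 80 to 180 g, loose, foot in a slot. Origin: middle of its bottom edge; x through its thickness, to the rack's back; y to the left; z up its face.
- pat_seat: Notched pattern: 140 mm wide, 175 mm tall, a notch 30 mm wide and 40 mm deep in its top edge, 25 to 55 mm to the left (+y) of its middle. Plywood, 6 mm thick, 80 to 180 g, loose, foot in a slot. Origin: middle of its bottom edge; x through its thickness, to the rack's back; y to the left; z up its face.
- glue_bottle: Bystander, loose: white squeeze bottle with a yellow spout, 60 mm diameter, 167 mm tall, standing close to the left (+y) edge of the patterns. Origin: at its underside. Leave it alone.
- thread_cone: Bystander, loose: brown cone of thread, 72 mm across the foot, 172 mm tall, standing close to the right (-y) edge of the patterns. Origin: at its underside. Leave it alone.
- tape_roll: Bystander, loose: roll of cream masking tape lying flat, 90 mm diameter, 24 mm high, to the right of the rack. Origin: at its underside. Leave it alone.
- shears: Bystander, loose: tailor's shears with black bows lying on the left of the bench, about 220 mm long, 15 mm high. Origin: at its underside. Leave it alone.
- mallet: Bystander, loose: mallet with a white head lying on the right of the bench, about 270 mm long, 64 mm high. Origin: at its underside. Leave it alone.
- cement_tin: Bystander, loose: round steel tin with a paper label, 108 mm diameter, 133 mm tall, on the left of the bench. Origin: at its underside. Leave it alone.
- flask: Bystander, loose: black drinking flask, 72 mm diameter, 215 mm tall, on the right of the bench. Origin: at its underside. Leave it alone.
There are look-alikes about, which are no part of the job. What is shaped like the pat_console but purple is not meant.

How it is judged:
By the outcome, as a careful person would: the job done as asked, in the order asked, and still so for the second after the job is handed in, with the robot touching nothing.
It also fails if it takes over 56 s, if anything falls off the work surface, if the arm or the gripper's body presses on something with over 40 N, if the wrist force passes 120 N, or if a joint passes its speed limit or range.

## Robot

A 6-joint arm with a two-finger parallel gripper is mounted at the origin on the work surface. World frame = base frame: x ahead of the robot, y to its left, z up, the work surface at z = 0. Lengths are in mm, angles in rad, forces in N, time in s.
With the tool pointing down it reaches from about 350 to 875 mm from the base axis. Payload 4.2 kg.
Tool frame: the origin (TCP) lies at the very end of the fingers, on their centre line; the grasp point (between the pads) lies 19 mm behind it; z points along the fingers, y is the line along which they close (so a half turn about z gives the same grasp; the last joint's range is limited). The gripper opens to 85 mm and grips with 20 to 120 N. Pads are 22 mm wide; open, the fingers measure 114 mm over their backs; the gripper's body (76 mm by 85 mm) begins 54 mm behind the grasp point. The pads swing forward as they close: fully open they stand 13 mm farther back than shut.
Start: joints at [-0.932, 0.385, 0.008, 0, -1.194, -0.259], TCP at [231.723, -580.434, 231.312] pointing down, gripper open.
Joint ranges: [-3.14, 3.14], [-1.21, 2.06], [-1.07, 1.41], [-3.16, 2.05], [-2.99, -0.16], [-3.1, 3.1]. Speed limits (rad/s): [2.79, 2.79, 3.14, 3.14, 3.14, 3.14].

## Interface

Orientations are given as a unit quaternion [x, y, z, w].
In Python, from bench import arm, optics gives the robot as it stands. The module is installed in compiled form; this text tells all that it offers.
- The arm moves only by the tool step_arm, never from a script. Its argument "motion" is a list of rows, each an object with "dr": the turn, a rotation vector about the tool's x, y, z in units of 8 degrees (1.0 is 8 degrees), a list of three; "slide": the shift along the tool's x, y, z in mm, a list of three; "jaw": the finger opening in mm, from 0 to 85.4. A call has exactly 8 rows; each row is the pose to reach, as a shift and turn from the pose commanded when the call began, along the tool's axes at that moment; what a row does not reach only later rows make up. A row lasts 1/8 s, in which the tool goes at most 62.5 mm and 10.7 degrees, less where a joint would pass 70% of its speed; a pose out of reach is approached as far as the arm can. A call with a gripper value outside its range is refused whole. The fingers move at their own pace and stop on an object; the grip force is fixed at half the most. Time passes only in rows, so rows that repeat a pose let the fingers close, or fill a call up. It gives the time, the measured TCP pose, the force, the opening and the grip force at its end, in the units of the state.
- arm.read_state(): the state, without advancing time (a new reading comes with each control period).
- optics.get_image(name): name is "side" or "top" or "wrist"; returns the picture (384x512x3 uint8, blue, green, red); there is no depth.
- optics.camera_info(name): a dict with "camera_matrix" (3x3 intrinsics, pixels), "view" (4x4, takes a point from world to camera coordinates); the wrist camera has in their place "T_tool_cam" (4x4, takes a point from camera to tool coordinates, whose origin is the TCP and whose axes are the flange's). Camera axes: x right, y up, looking along -z (the intrinsics and any distortion apply to the point x, -y, -z); pixel columns grow to the right and rows downward; lengths in mm; the calibration is good to about 2 mm. A picture is of the moment at which its call begins: read the wrist's pose just before it. camera_info takes no time and is no camera call.
- arm.job_done(): hands the job in; it is judged then, once.
The state is a dict: "clock": time; "joints": joint angles; "joint_vel": joint speeds; "joint_efforts": joint torques, N m; "position": TCP position; "ee_rot": TCP orientation; "contact_force": force on the tool from outside, world axes, zero at the start; "wrist_torque": the same for the moment, N m; "gripper_width": finger opening in mm; "grasp_force": force on a finger pad.
Only numpy, scipy, OpenCV 4.12 (cv2) and the standard library are available. Lean on these libraries where they do the work, as an engineer would, in place of code of your own. Each camera call takes 0.05 s, during which the arm holds its last target. There are 200 camera calls.

## Working session

There is one attempt and no reset: what is moved stays moved. The work goes in short steps, Python scripts to look and compute and a tool call to move; the robot and the scene stay as the last step left them, time stands still between calls to the robot, and variables do not carry over. Pictures are saved under pics/ and viewed, at most 10 in all, crops included, and the job is handed in when it is done.

Besides the shell and the picture viewer there is one more tool, called in YAML: its name, and indented under it one key for each argument. step_arm: Moves the arm, as the interface text tells. Its arguments: {"type":"object","properties":{"motion":{"type":"array","items":{"type":"object","properties":{"dr":{"type":"array","items":{"type":"number"}},"slide":{"type":"array","items":{"type":"number"}},"jaw":{"type":"number"}}}}},"required":["motion"]}

```bash
mkdir -p pics; python3 - <<'E'
from bench import arm, optics
import cv2, numpy as np
np.set_printoptions(precision=2,suppress=True)
for n in("side","top"):
    cv2.imwrite(f"pics/{n}0.png",cv2.resize(optics.get_image(n),(800,600),interpolation=cv2.INTER_CUBIC))
    i=optics.camera_info(n);print(n,{k:(np.array(v) if not isinstance(v,str) else v) for k,v in i.items()})
print({k:v for k,v in optics.camera_info("wrist").items()}); print(arm.read_state())
E
```

```text
side {'camera_matrix': array([[360.75,   0.  , 260.02],
       [  0.  , 360.75, 194.46],
       [  0.  ,   0.  ,   1.  ]]), 'view': array([[   -1.  ,    -0.04,    -0.01,   446.28],
       [    0.01,    -0.49,     0.87,   -45.96],
       [   -0.04,     0.87,     0.49, -1065.61],
       [    0.  ,     0.  ,     0.  ,     1.  ]])}
top {'camera_matrix': array([[415.83,   0.  , 261.45],
       [  0.  , 415.83, 187.81],
       [  0.  ,   0.  ,   1.  ]]), 'view': array([[    0.01,    -1.  ,    -0.01,     0.72],
       [    1.  ,     0.  ,     0.05,  -441.25],
       [   -0.05,    -0.01,     1.  , -1415.71],
       [    0.  ,     0.  ,     0.  ,     1.  ]])}
{'camera_matrix': array([[287.93,   0.  , 257.12],
       [  0.  , 287.93, 187.83],
       [  0.  ,   0.  ,   1.  ]]), 'T_tool_cam': array([[  -0.  ,    0.96,    0.28,   70.22],
       [   1.  ,    0.  ,   -0.  ,   -0.65],
       [  -0.  ,    0.28,   -0.96, -144.  ],
       [   0.  ,    0.  ,    0.  ,    1.  ]])}
{'clock': 0.1, 'joints': array([-0.93,  0.39,  0.01, -0.  , -1.19, -0.26]), 'joint_vel': array([-0., -0.,  0.,  0., -0., -0.]), 'joint_efforts': array([ -0.  , -39.33,  18.89,   4.2 ,  -0.  ,  -0.  ]), 'position': array([ 231.53, -579.98,  230.3 ]), 'ee_rot': array([-0.19,  0.98,  0.  , -0.  ]), 'contact_force': array([-0.32,  1.2 , -0.08]), 'wrist_torque': array([0.01, 0.01, 0.  ]), 'grasp_force': 0.0, 'gripper_width': 85.11430769278752}
```

View pics/side0.png

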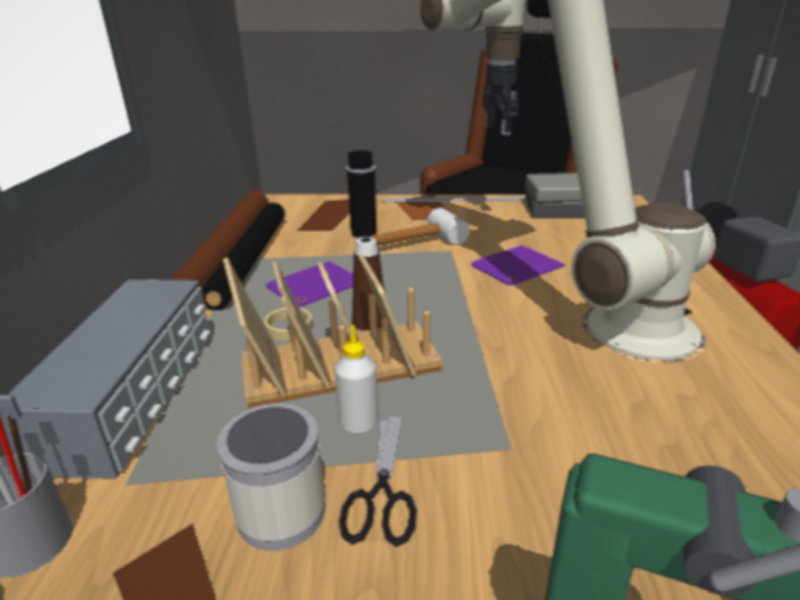

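View pics/top0.png

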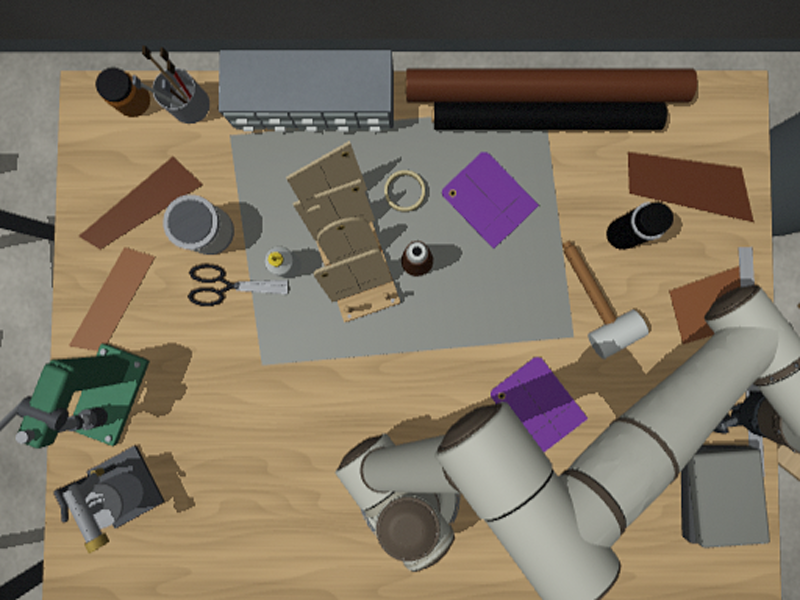

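The top view shows the round-topped pattern second from the front at about (350,240). Only the rounded-corner console, at about (355,275), stands in front of it. I'll zoom in to measure.

```bash
cat > h.py <<'E'
from bench import arm, optics
import cv2, numpy as np
np.set_printoptions(precision=1,suppress=True)
def unproj(n,u,v,z):
    i=optics.camera_info(n);K=np.array(i["camera_matrix"]);V=np.array(i["view"])
    d=np.linalg.inv(K)@[u,v,1];d=V[:3,:3].T@(d*[1,-1,-1]);c=-V[:3,:3].T@V[:3,3]
    return c+d*(z-c[2])/d[2]
def proj(n,p):
    i=optics.camera_info(n);K=np.array(i["camera_matrix"]);V=np.array(i["view"])
    q=K@((V[:3,:3]@p+V[:3,3])*[1,-1,-1]);return q[:2]/q[2]
E
python3 - <<'E'
from h import *
im=optics.get_image("top")
cv2.imwrite("pics/c1.png",cv2.resize(im[85:210,165:285],None,fx=4.8,fy=4.8,interpolation=cv2.INTER_CUBIC))
i=optics.camera_info("top");print([k for k in i], i.get("distortion"))
E
```

```text
['camera_matrix', 'view'] None
```

View pics/c1.png

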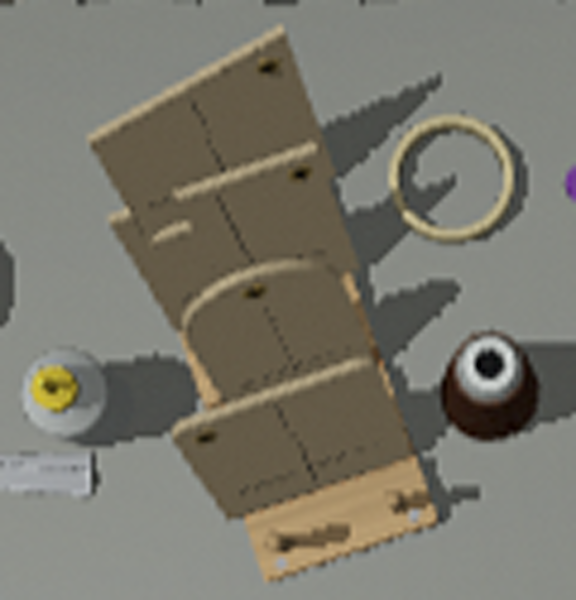

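The crop shows the console's top edge running from (176,430) to (373,363). The round apex is near (262,268), and the rack's front corners are at (270,580) and (437,522). The bottle is at (55,388) and the cone at (489,363).

```bash
python3 - <<'E'
from h import *
f=lambda x,y,z:unproj("top",165+x/4.8-.4,85+y/4.8-.4,z)
L=f(178,431,179);R=f(373,364,179)
A=f(270,580,24);B=f(437,522,24)
print("console",L,R,np.linalg.norm(L-R),np.degrees(np.arctan2((R-L)[0],-(R-L)[1])))
print("rack front",A,B,np.linalg.norm(A-B),np.degrees(np.arctan2((B-A)[0],-(B-A)[1])))
print("apex",f(262,266,194),"bottle",f(55,388,165),"cone",f(489,363,170))
for y in(0,.1):pass
yaw=np.arctan2((R-L)[0],-(R-L)[1]); ax=np.array([np.cos(yaw),np.sin(yaw),0]); 
m=(A+B)/2; o=m+160*ax; print("yaw",yaw,"rack origin",o)
def w(x,y,z): return np.array([o[0],o[1],0])+ax*x+np.array([-ax[1],ax[0],0])*y+[0,0,z]
# predictions
for s in(-105,-35,35,105): print(s,"top(175)",w(s+175*np.sin(.297),0,12+175*np.cos(.297)))
t=w(-105+51+35,0,165);print("gap",t)
from scipy.spatial.transform import Rotation as Ro
s=arm.read_state();print(s["position"],Ro.from_quat(s["ee_rot"]).as_matrix())
E
```

```text
console [472.5 182.6 179. ] [515.6  59.3 179. ] 130.5767112016759 19.267899806798173
rack front [380.  140.4  24. ] [421.6  22.3  24. ] 125.1863448813973 19.433983172365295
apex [575.4 128.7 194. ] bottle [501.  264.2 165. ] cone [517.5 -14.2 170. ]
yaw 0.33628829157300744 rack origin [551.8 134.2  24. ]
-105 top(175) [501.1 116.4 179.3]
-35 top(175) [567.1 139.5 179.3]
35 top(175) [633.2 162.6 179.3]
105 top(175) [699.3 185.7 179.3]
gap [533.9 127.9 165. ]
[ 231.6 -580.1  230.5] [[-0.9 -0.4 -0. ]
 [-0.4  0.9  0. ]
 [ 0.   0.  -1. ]]
```

step_arm:
  motion:
    - {"dr": [0, 0, 0], "slide": [0, 0, -40], "jaw": 0}
    - {"dr": [0, 0, 0], "slide": [-40, 40, -40], "jaw": 0}
    - {"dr": [0, 0, 0], "slide": [-80, 80, -40], "jaw": 0}
    - {"dr": [0, 0, 0], "slide": [-120, 120, -40], "jaw": 0}
    - {"dr": [0, 0, 0], "slide": [-160, 160, -40], "jaw": 0}
    - {"dr": [0, 0, 0], "slide": [-200, 200, -40], "jaw": 0}
    - {"dr": [0, 0, 0], "slide": [-240, 240, -40], "jaw": 0}
    - {"dr": [0, 0, 0], "slide": [-280, 280, -40], "jaw": 0}

```text
clock: 1.15
position: [388.2, -214.8, 271.3]
ee_rot: [-0.189, 0.982, -0.0, 0.0]
contact_force: [1.7, -1.1, -0.1]
gripper_width: 0.1
grasp_force: 0.0
```

step_arm:
  motion:
    - {"dr": [0, 0, 0], "slide": [-40, 40, 0], "jaw": 0}
    - {"dr": [0, 0, 0], "slide": [-80, 80, 0], "jaw": 0}
    - {"dr": [0, 0, 0], "slide": [-120, 120, 0], "jaw": 0}
    - {"dr": [0, 0, 0], "slide": [-160, 160, 0], "jaw": 0}
    - {"dr": [0, 0, 0], "slide": [-200, 200, 0], "jaw": 0}
    - {"dr": [0, 0, 0], "slide": [-240, 240, 0], "jaw": 0}
    - {"dr": [0, 0, 0], "slide": [-260, 266, 0], "jaw": 0}
    - {"dr": [0, 0, 0], "slide": [-260, 266, 0], "jaw": 0}

```text
clock: 2.15
position: [531.0, 128.8, 270.3]
ee_rot: [-0.19, 0.982, -0.0, -0.001]
contact_force: [-0.3, -0.2, -0.2]
gripper_width: -0.3
grasp_force: 0.0
```

```bash
python3 - <<'E'
from h import *
from scipy.spatial.transform import Rotation as Ro
s=arm.read_state();R=Ro.from_quat(s["ee_rot"]).as_matrix();print(s["clock"],s["position"],s["gripper_width"]);print(R.round(3))
print("to go tool",R.T@(np.array([530.1,126.6,160])-s["position"]), "yaw err deg",19.3-np.degrees(np.arctan2(-R[0,1],R[1,1])))
a=optics.get_image("wrist");b=optics.get_image("top")[85:210,165:285]
cv2.imwrite("pics/w2.png",np.hstack([cv2.resize(a,(400,300)),cv2.resize(b,(380,396),interpolation=cv2.INTER_CUBIC)[:300]]))
cv2.imwrite("pics/w2.png",a)
E
```

```text
2.15 [531.  128.8 270.3] -0.2809781257399335
[[-0.9 -0.4 -0. ]
 [-0.4  0.9 -0. ]
 [ 0.   0.  -1. ]]
to go tool [  1.5  -1.7 110.3] yaw err deg -2.6204613819716513
```

View pics/w2.png

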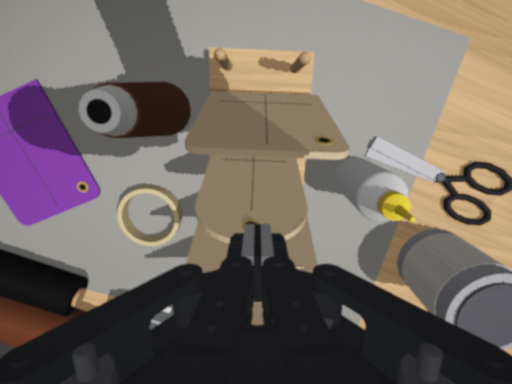

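The wrist view shows the console's top edge at about v=155 and the round top at about v=225. The vertical line down from the fingertip ends at about v=184, inside the gap, so I'll descend.

step_arm:
  motion:
    - {"dr": [0, 0, 0], "slide": [2, -1, 20], "jaw": 0}
    - {"dr": [0, 0, 0], "slide": [2, -1, 40], "jaw": 0}
    - {"dr": [0, 0, 0], "slide": [2, -1, 60], "jaw": 0}
    - {"dr": [0, 0, 0], "slide": [2, -1, 75], "jaw": 0}
    - {"dr": [0, 0, 0], "slide": [2, -1, 90], "jaw": 0}
    - {"dr": [0, 0, 0], "slide": [2, -1, 100], "jaw": 0}
    - {"dr": [0, 0, 0], "slide": [2, -1, 108], "jaw": 0}
    - {"dr": [0, 0, 0], "slide": [2, -1, 108], "jaw": 0}

```text
clock: 3.25
position: [529.1, 125.1, 162.8]
ee_rot: [-0.189, 0.982, -0.0, -0.0]
contact_force: [-0.5, -0.5, 0.2]
gripper_width: -0.4
grasp_force: 0.0
```

step_arm:
  motion:
    - {"dr": [0, 0, 0], "slide": [5, 0, 0], "jaw": 0}
    - {"dr": [0, 0, 0], "slide": [10, 0, 0], "jaw": 0}
    - {"dr": [0, 0, 0], "slide": [15, 1, 0], "jaw": 0}
    - {"dr": [0, 0, 0], "slide": [20, 1, 0], "jaw": 0}
    - {"dr": [0, 0, 0], "slide": [25, 1, 0], "jaw": 0}
    - {"dr": [0, 0, 0], "slide": [30, 1, 0], "jaw": 0}
    - {"dr": [0, 0, 0], "slide": [35, 2, 0], "jaw": 0}
    - {"dr": [0, 0, 0], "slide": [40, 2, 0], "jaw": 0}

```text
clock: 4.25
position: [491.1, 112.1, 163.3]
ee_rot: [-0.189, 0.982, 0.0, -0.0]
contact_force: [0.3, 0.2, 0.4]
gripper_width: -0.2
grasp_force: 0.1
```

step_arm:
  motion:
    - {"dr": [0, 0, 0], "slide": [5, 0, 0], "jaw": 0}
    - {"dr": [0, 0, 0], "slide": [10, 0, 0], "jaw": 0}
    - {"dr": [0, 0, 0], "slide": [15, 1, 0], "jaw": 0}
    - {"dr": [0, 0, 0], "slide": [20, 1, 0], "jaw": 0}
    - {"dr": [0, 0, 0], "slide": [25, 1, 0], "jaw": 0}
    - {"dr": [0, 0, 0], "slide": [30, 1, 0], "jaw": 0}
    - {"dr": [0, 0, 0], "slide": [35, 2, 0], "jaw": 0}
    - {"dr": [0, 0, 0], "slide": [40, 2, 0], "jaw": 0}

```text
clock: 5.25
position: [453.2, 99.1, 163.3]
ee_rot: [-0.189, 0.982, -0.0, -0.0]
contact_force: [0.7, 0.3, -0.1]
gripper_width: 0.1
grasp_force: 0.0
```

```bash
python3 - <<'E'
from h import *
a=optics.get_image("side")
cv2.imwrite("pics/s3.png",cv2.resize(a[130:290,120:330],None,fx=3.5,fy=3.5,interpolation=cv2.INTER_CUBIC))
E
```

```text
(no output)
```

View pics/s3.png

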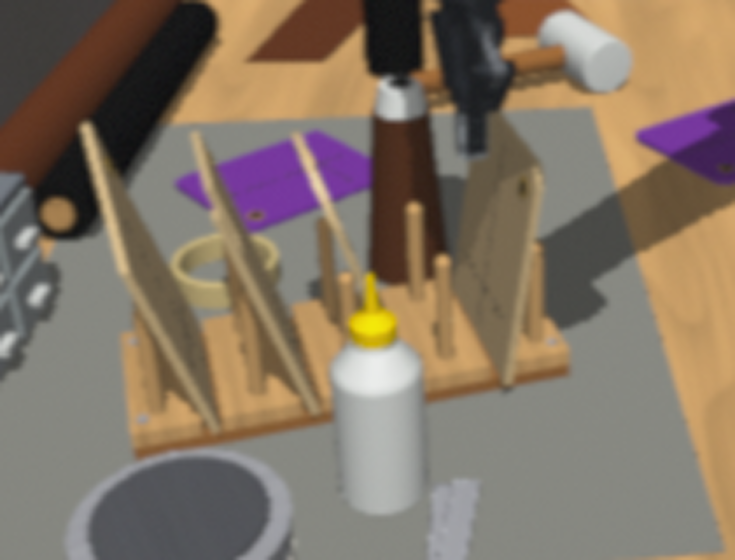

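The console, with its top corner at (540,170), is just past upright and still following the fingertip. The other patterns haven't moved. I'll push gently a bit further, then back off and rise.

step_arm:
  motion:
    - {"dr": [0, 0, 0], "slide": [5, 0, 0], "jaw": 0}
    - {"dr": [0, 0, 0], "slide": [10, 0, 0], "jaw": 0}
    - {"dr": [0, 0, 0], "slide": [15, 1, 0], "jaw": 0}
    - {"dr": [0, 0, 0], "slide": [20, 1, 0], "jaw": 0}
    - {"dr": [0, 0, 0], "slide": [25, 1, 0], "jaw": 0}
    - {"dr": [0, 0, 0], "slide": [30, 1, 0], "jaw": 0}
    - {"dr": [0, 0, 0], "slide": [32, 2, 0], "jaw": 0}
    - {"dr": [0, 0, 0], "slide": [32, 2, 0], "jaw": 0}

```text
clock: 6.3
position: [423.8, 89.5, 163.7]
ee_rot: [-0.189, 0.982, 0.0, 0.001]
contact_force: [2.4, -0.9, 0.3]
gripper_width: 0.5
grasp_force: 1.0
```

step_arm:
  motion:
    - {"dr": [0, 0, 0], "slide": [-10, 0, 0], "jaw": 0}
    - {"dr": [0, 0, 0], "slide": [-20, 0, 0], "jaw": 0}
    - {"dr": [0, 0, 0], "slide": [-30, 0, 0], "jaw": 0}
    - {"dr": [0, 0, 0], "slide": [-30, 0, -15], "jaw": 0}
    - {"dr": [0, 0, 0], "slide": [-30, 0, -40], "jaw": 0}
    - {"dr": [0, 0, 0], "slide": [-30, 0, -70], "jaw": 0}
    - {"dr": [0, 0, 0], "slide": [-30, 0, -100], "jaw": 0}
    - {"dr": [0, 0, 0], "slide": [-30, 0, -120], "jaw": 0}

```text
clock: 7.3
position: [451.7, 100.7, 284.7]
ee_rot: [-0.189, 0.982, 0.0, 0.001]
contact_force: [0.3, -0.1, -0.6]
gripper_width: 0.2
grasp_force: 0.0
```

```bash
python3 - <<'E'
from h import *
a=optics.get_image("side")
cv2.imwrite("pics/s4.png",cv2.resize(a[130:290,120:330],None,fx=3.5,fy=3.5,interpolation=cv2.INTER_CUBIC))
E
```

```text
(no output)
```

View pics/s4.png

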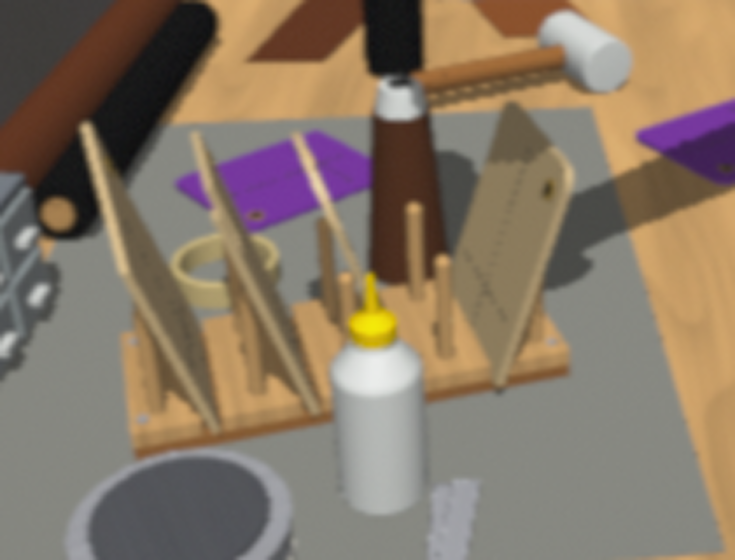

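The console now leans forwards on the front dowels, with its top corner at (570,175) and its foot in its slot at (500,385). The other three still lean back, and the bottle and cone haven't moved.

```bash
python3 -c "
from bench import arm
print(arm.job_done())"
```

```text
the job is handed in; nothing more can be done
None
```

The job is handed in: only the console pattern stood in front of the round-topped one, and I pushed it over to lean forwards, so the round-topped one is now foremost of the three still leaning back.

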